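Probe the blind hole of a spacer at the roller station

ROBOT

A 6-joint arm with a two-finger parallel gripper is mounted at the origin on the work surface. World frame = base frame: x ahead of the robot, y to its left, z up, the work surface at z = 0. Lengths are in m, angles in rad, forces in N, time in s.
With the tool pointing down it reaches from about 0.35 to 0.975 m from the base axis. Payload 7.1 kg.
Tool frame: the origin (TCP) lies midway between the tips of the shut fingers; the grasp point (between the pads) lies 19 mm behind it; z points along the fingers, y is the line along which they close (so a half turn about z gives the same grasp; the last joint's range is limited). The gripper opens to 88 mm and grips with 3 to 60 N. Pads are 20 mm wide; open, the fingers measure 115 mm over their backs; the gripper's body (75 mm by 178 mm) begins 61 mm behind the grasp point.
Start: joints at [-1.307, 0.423, 1.63, -0, 1.089, -0.019], TCP at [0.174, -0.6, 0.223] pointing down, gripper open.
Joint ranges: [-3, 3], [-0.9, 2.11], [0.09, 2.58], [-1.31, 4.45], [0.11, 2.69], [-2.54, 2.54]. Speed limits (rad/s): [2.39, 2.39, 3.01, 3.14, 3.14, 3.14].

INTERFACE

Orientations are given as a unit quaternion [w, x, y, z].
In Python, from station import move_pose, movel, movej, command_gripper, wait, inverse_kinematics, read_camera, camera_info, MotionError, job_done, get_time, get_joint_pos, get_qvel, get_effort, get_tcp_pos, get_ee_rot, get_ft_force, get_ft_torque, get_grip_width, get_finger_force gives the robot as it stands. Calls block until the motion is done:
- move_pose(position, orientation): joint-space move of the TCP to a pose.
- movel(position, frame=None, v=0.15, until_force=None): straight line of the TCP; frame=None keeps the orientation; v is the mean speed in m/s. With until_force (N) it stops when the force on the tool has changed by that much, and returns True; else False.
- movej(angles): joint-space move.
- command_gripper(opening): opening from 0.0 (shut) to 1.0 (fully open); the grip force is fixed at half the most; returns when the fingers have stopped.
- wait(seconds).
- inverse_kinematics(position, orientation): joint angles nearest the present ones, or None.
- read_camera(name): name is "scene" or "top"; returns the picture (480x640x3 uint8, red, green, blue); there is no depth.
- camera_info(name): a dict with "intrinsics" (3x3 intrinsics, pixels), "T" (4x4, takes a point from camera to world coordinates). Camera axes: x right, y up, looking along -z (the intrinsics and any distortion apply to the point x, -y, -z); pixel columns grow to the right and rows downward; lengths in m; the calibration is good to about 2 mm. A picture is of the moment at which its call begins. camera_info takes no time and is no camera call.
A pose or a line that the arm cannot do raises MotionError and nothing moves.
- job_done(): hands the job in; it is judged then, once.
Readings, each from a call of its own:
- get_time(): time.
- get_joint_pos(): joint angles.
- get_qvel(): joint speeds.
- get_effort(): joint torques, N m.
- get_tcp_pos(): TCP position.
- get_ee_rot(): TCP orientation.
- get_ft_force(): force on the tool from outside, world axes, zero at the start.
- get_ft_torque(): the same for the moment, N m.
- get_grip_width(): opening from 0.0 (shut) to 1.0 (fully open).
- get_finger_force(): force on a finger pad.
Only numpy, scipy, OpenCV 4.12 (cv2) and the standard library are available. Lean on these libraries where they do the work, as an engineer would, in place of code of your own. Each camera call takes 0.05 s, during which the arm holds its last target. There are 200 camera calls.

TASK

Push the grey tray, with the square aluminium spacer lying in it, along the rollers until it is fully home against the end stop of the station bay. Then take the spacer out, turn it so that the end with the blind hole faces up, and raise it upright under the probe stand so that the hanging spring plunger goes into the hole and the bottom of the hole presses it part of the way up (about half its stroke; the solid end would meet the plunger much earlier). Work gently on the probe, leave the tray home and the bystanders alone, and finish while holding the spacer still there in the gripper.

Things in the scene. Friction and masses are not known exactly. Their poses are not given: they have to be found in the camera images.
- bay_stop (a point): Point mid-width on the face of the fixed end stop (62 mm high) of the roller track, 52 mm above the bench. x across the track, y along it in the pushing direction, z up. 16 free steel rollers, tops 40 mm above the bench, fill the track from 470 mm before the stop (open end). Guide rails 190 mm apart, 52 mm high; in the last 180 mm, cheeks 60 mm high outside them.
- tray_middle (a point): Centre of the floor's upper face of the loose grey plastic tray, 48 mm above the bench. Tray 180 x 180 mm outside, 24 mm high, walls 6 mm thick rising 16 mm above this point, underside on the rollers 8 mm below it. Axes along its sides, y as the track's, z up. About 0.55 kg (varies); rolls with about 1 N of drag.
- tray_front (a point): Middle of the tray's front outside face (the one that meets the stop), 90 mm along the tray's +y from its middle and 12 mm above its underside. Home means that this face touches the stop.
- spacer_middle (a point): Centre of the loose aluminium spacer: square bar 44 x 44 mm, 72 mm long, about 0.3 kg (varies), lying on a long side on the tray floor, either end leading. Its x axis runs along its length towards the end with the blind hole, 22 mm in diameter, 28 mm deep, on the axis. The other end is solid. z is up while it lies.
- spacer_hole (a point): Centre of the mouth of the blind hole, on the end face, 36 mm along the spacer's x axis from its middle; x points out of the hole.
- probe_tip (a point): Round lower tip of the hanging vertical plunger, 8 mm thick, 200 mm above the bench at rest; its barrel, 22 mm thick, begins 90 mm higher. The fixed stand's crossbar, 333 mm up, leads from the barrel along this frame's +x (roughly away from the robot) to a post 115 mm off (18 mm thick, 363 mm high); its foot, 18 mm high, is 100 mm along x by 140 mm and begins 60 mm from the plunger.
- plunger (a joint): How far the plunger is pushed up into its barrel, in m: 0 at rest, end of stroke 0.025. Spring: about 2 N to start, then 0.3 N more per mm.
- spray_can: Bystander: upright white can, 52 mm in diameter, 90 mm high, beyond the bay end of the track; origin at the centre of its underside.
- screwdriver: Bystander: blue-handled screwdriver lying on the bench between the robot and the bay, handle to its -x, about 200 mm long.
- solder_spool: Bystander: solder spool with black flanges, 54 mm in diameter, 38 mm high, on the left of the bench nearer the robot; origin at the centre of its underside.

How it is judged:
By the outcome, as a careful person would: the job done as asked, in the order asked, and still so for the second after the job is handed in, while the arm keeps its last pose, push and grip.
It also fails if it takes over 72 s, if anything falls off the work surface, if the arm or the gripper's body presses on something with over 40 N, if the wrist force passes 120 N, or if a joint passes its speed limit or range.

## Working session

There is one attempt and no reset: what is moved stays moved. The work goes in short steps, each a Python script; the robot and the scene stay as the last script left them, time stands still between calls to the robot, and variables do not carry over. Pictures are saved under pics/ and viewed, at most 10 in all, crops included, and the job is handed in when it is done.

```bash
ls; mkdir -p pics; python3 - <<'E'
from station import *
import cv2
for n in("scene","top"):
    im=read_camera(n); cv2.imwrite(f"pics/{n}0.png",im[:,:,::-1]); i=camera_info(n); print(i)
print(get_time(),get_ee_rot())
E
```

```text
pics
{'intrinsics': array([[550.01494137,   0.        , 311.76446185],
       [  0.        , 550.01494137, 243.9405547 ],
       [  0.        ,   0.        ,   1.        ]]), 'T': array([[-0.86080167, -0.35924032,  0.36050919,  0.95409741],
       [ 0.50886614, -0.59540375,  0.62173115,  0.81806358],
       [-0.00870237,  0.71863814,  0.69532977,  0.95868514],
       [ 0.        ,  0.        ,  0.        ,  1.        ]])}
{'intrinsics': array([[479.12336647,   0.        , 319.45763871],
       [  0.        , 479.12336647, 237.2615306 ],
       [  0.        ,   0.        ,   1.        ]]), 'T': array([[ 0.00792894,  0.98450573, -0.17517304,  0.33260211],
       [-0.99996694,  0.00749013, -0.00316605,  0.08551957],
       [-0.00180493,  0.17519235,  0.98453257,  1.2391798 ],
       [ 0.        ,  0.        ,  0.        ,  1.        ]])}
0.1 [-6.50393818e-04  9.90018021e-01  1.40939306e-01 -8.75232445e-05]
```

View pics/scene0.png

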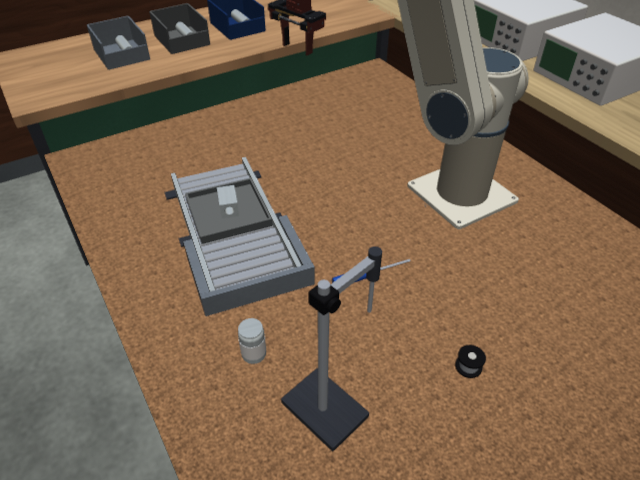

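View pics/top0.png

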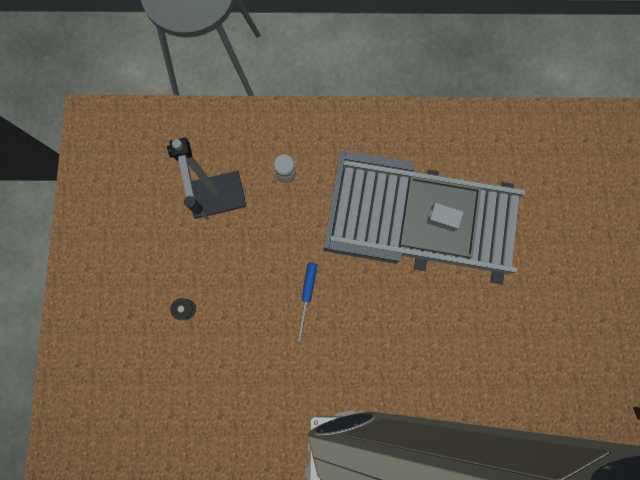

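The scene shows the tray mid-track around (227,210), the stop towards (255,285), and the probe at (370,312). In the top view the tray is at (440,217), the stop at about (337,205), the spacer at (446,216), and the probe at about (195,205). I'll zoom in next.

```bash
python3 - <<'E'
import cv2,numpy as np
a=cv2.imread("pics/scene0.png");b=cv2.imread("pics/top0.png")
A=cv2.resize(a[150:320,150:330],None,fx=3,fy=3,interpolation=cv2.INTER_CUBIC)
B=cv2.resize(b[140:290,310:540],None,fx=3.45,fy=3.45,interpolation=cv2.INTER_CUBIC)
cv2.imwrite("pics/b1.png",B)
P=cv2.resize(a[230:330,330:420],None,fx=2.5,fy=2.5,interpolation=cv2.INTER_CUBIC)
T=cv2.resize(b[130:225,160:250],None,fx=2.5,fy=2.5,interpolation=cv2.INTER_CUBIC)
C=np.zeros((510,800,3),np.uint8);C[:510,:540]=A;C[:250,545:770]=P;C[255:492,545:770]=T[:237]
cv2.imwrite("pics/a1.png",C)
E
```

```text
(no output)
```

View pics/a1.png

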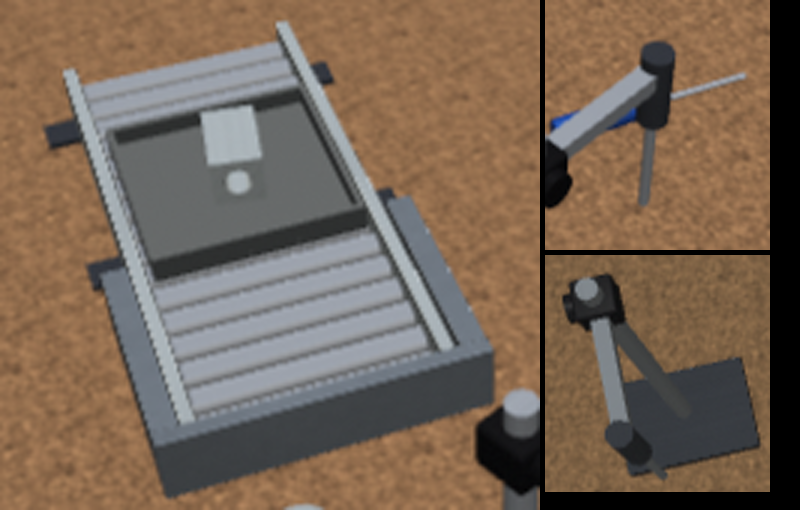

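View pics/b1.png

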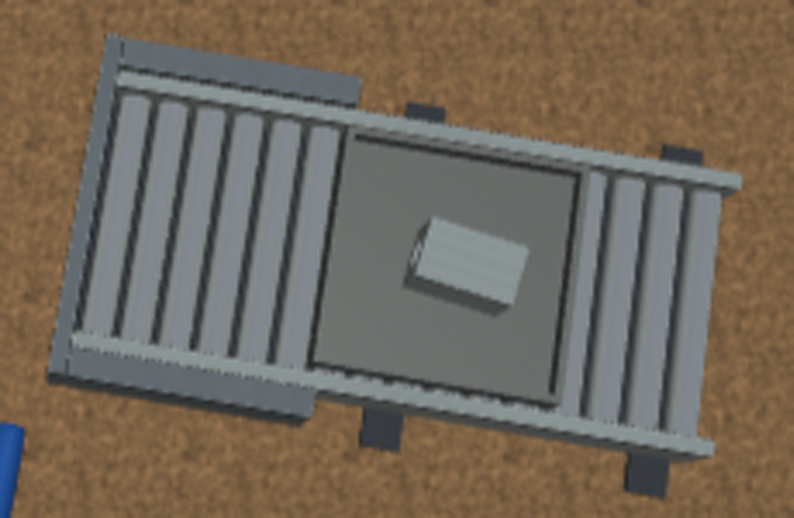

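Bright hole seen on the stop-side (+y) end of the spacer: scene crop (238,182), with the top view showing a streak at (417,250). The probe tip is at about scene px (369,311) and top px (207.6,218.8). Next I'll cast rays to get positions.

```bash
cat > h.py <<'E'
from station import *
import numpy as np, cv2
from scipy.spatial.transform import Rotation as R
def ray(n,p):
    c=camera_info(n);K,T=c["intrinsics"],c["T"]
    d=np.linalg.inv(K)@[p[0],p[1],1.];d=T[:3,:3]@[d[0],-d[1],-d[2]]
    return T[:3,3],d/np.linalg.norm(d)
def onz(n,p,z):
    o,d=ray(n,p);return o+d*(z-o[2])/d[2]
def tri(p,q):
    A=np.zeros((3,3));b=np.zeros(3)
    for n,x in(("scene",p),("top",q)):
        o,d=ray(n,x);M=np.eye(3)-np.outer(d,d);A+=M;b+=M@o
    return np.linalg.solve(A,b)
def proj(n,X):
    c=camera_info(n);K,T=c["intrinsics"],c["T"]
    v=T[:3,:3].T@(np.array(X)-T[:3,3]);v=K@[v[0],-v[1],-v[2]];return v[:2]/v[2]
def quat(z,y):
    z=np.array(z,float);z/=np.linalg.norm(z);y=np.array(y,float);y-=z*(y@z);y/=np.linalg.norm(y)
    return R.from_matrix(np.c_[np.cross(y,z),y,z]).as_quat(scalar_first=True)
E
python3 - <<'E'
from h import *
np.set_printoptions(precision=4,suppress=True)
cb=lambda x,y:((x+.5)/3.45-.5+310,(y+.5)/3.45-.5+140)
ca=lambda x,y:((x+.5)/3-.5+150,(y+.5)/3-.5+150)
t=lambda x,y,z:onz("top",cb(x,y),z)
s=lambda x,y,z:onz("scene",ca(x,y),z)
print("rails",t(118,79,.052),t(739,181,.052),t(73,341,.052),t(712,448,.052))
print("rails scene",s(70,71,.052),s(187,420,.052),s(283,24,.052),s(446,348,.052))
print("stop top outer",t(107,37,.062),t(50,375,.062))
print("tray top corners",*[t(*p,.064) for p in((346,125),(586,168),(558,405),(310,368))])
print("tray top scene",*[s(*p,.064) for p in((107,130),(300,90),(368,207),(155,265))])
sp=[t(*p,.092) for p in((432,217),(528,245),(511,293),(416,273))];print("spacer",*sp,np.mean(sp,0))
sp=[s(*p,.092) for p in((201,112),(252,106),(262,158),(208,165))];print("spacer",*sp,np.mean(sp,0))
print("hole",s(238,182,.07))
a,b=(369.2,311.2),(207.6,218.8)
print("tip",onz("scene",a,.2),onz("top",b,.2),tri(a,b))
print("post",onz("top",((587-545)/2.5+160,(288-255)/2.5+130),.363),onz("scene",(324,286),.363))
E
```

```text
rails [0.7407 0.0278 0.052 ] [ 0.6651 -0.4325  0.052 ] [0.5409 0.0608 0.052 ] [ 0.4662 -0.3998  0.052 ]
rails scene [ 0.6682 -0.4291  0.052 ] [0.7441 0.0184 0.052 ] [ 0.4695 -0.3947  0.052 ] [0.5464 0.0528 0.052 ]
stop top outer [0.77   0.0364 0.062 ] [0.5142 0.0775 0.062 ]
tray top corners [ 0.7023 -0.14    0.064 ] [ 0.6708 -0.3155  0.064 ] [ 0.4949 -0.2866  0.064 ] [ 0.5204 -0.1096  0.064 ]
tray top scene [ 0.6744 -0.3151  0.064 ] [ 0.5066 -0.2795  0.064 ] [ 0.5278 -0.1089  0.064 ] [ 0.7042 -0.1347  0.064 ]
spacer [ 0.6257 -0.1943  0.092 ] [ 0.6057 -0.2619  0.092 ] [ 0.5708 -0.2483  0.092 ] [ 0.5847 -0.1815  0.092 ] [ 0.5967 -0.2215  0.092 ]
spacer [ 0.6059 -0.2612  0.092 ] [ 0.5654 -0.2462  0.092 ] [ 0.5874 -0.1789  0.092 ] [ 0.6291 -0.1937  0.092 ] [ 0.5969 -0.22    0.092 ]
hole [ 0.6083 -0.1862  0.07  ]
tip [0.5608 0.3384 0.2   ] [0.5572 0.3374 0.2   ] [0.5586 0.3374 0.1973]
post [0.6704 0.3645 0.363 ] [0.6746 0.3697 0.363 ]
```

```bash
python3 - <<'E'
from h import *
np.set_printoptions(precision=4,suppress=True)
u=np.array([.164,.986,0]);u/=np.linalg.norm(u);w=np.array([u[1],-u[0],0])
rear=np.array([.5846,-.301,0])
st=rear-u*.04
q0=get_joint_pos();best=None
for s in(1,-1):
    q=quat([0,0,-1],s*w);j=inverse_kinematics(st+[0,0,.2],q)
    if j is not None:
        c=abs(np.array(j)-q0).max();print(s,c,j)
        if best is None or c<best[0]:best=(c,q)
q=best[1]
command_gripper(0.0)
move_pose(st+[0,0,.2],q)
movel(st+[0,0,.051],v=.15)
f0=get_ft_force();print("f0",f0,get_time())
tgt=rear+u*(.168-.010+.02);tgt[2]=.051
for k in range(3):
    r=movel(tgt,v=.06,until_force=10);p=get_tcp_pos()
    print(r,p,(p-rear)@u,get_ft_force()-f0,get_time())
    if (p-rear)@u>.135:break
wait(.3);print(get_ft_force()-f0)
im=read_camera("top");cv2.imwrite("pics/top2.png",im[:,:,::-1])
c=cv2.resize(im[140:290,310:540,::-1],None,fx=3.45,fy=3.45,interpolation=cv2.INTER_CUBIC);cv2.imwrite("pics/b2.png",c)
E
```

```text
1 0.7569533039460288 [-0.55    0.5138  1.5382 -0.      1.0896 -0.3852]
f0 [ 0.1584 -0.2683 -0.0811] 4.3333
True [ 0.6111 -0.1434  0.0509] 0.15982444798332693 [-1.4832 -0.8554  1.9863] 7.2333
[ 0.0654 -1.5707  1.3345]
```

View pics/b2.png

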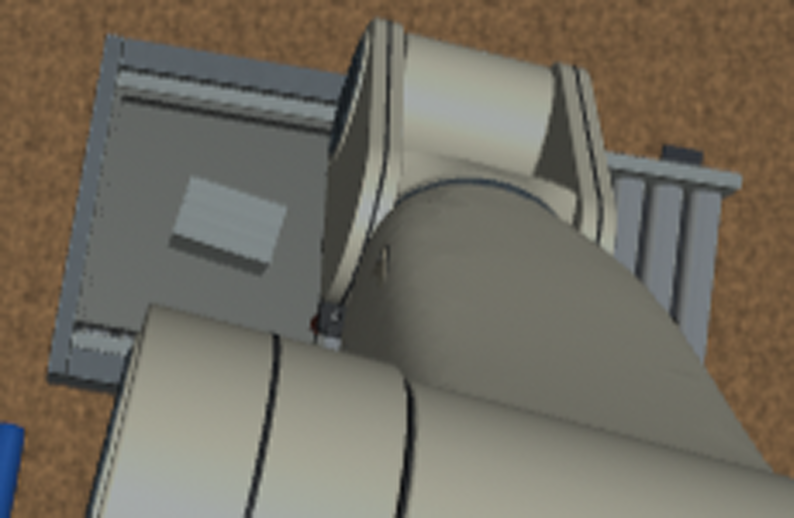

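The tray's front looks flush with the stop (crop x≈95), and the spacer's top-face corners are near (190,177), (287,207), (266,263), (174,236). I'll press once more to seat it, back off and measure.

```bash
python3 - <<'E'
from h import *
np.set_printoptions(precision=4,suppress=True)
u=np.array([.164,.986,0]);u/=np.linalg.norm(u)
p0=get_tcp_pos();r=movel(p0+u*.012,v=.02,until_force=8);p=get_tcp_pos();print(r,(p-p0)@u,get_ft_force())
movel(p-u*.03,v=.1);movel(p-u*.08+[0,0,.16],v=.2);command_gripper(1.0)
print(get_time())
a=read_camera("scene")[:,:,::-1];b=read_camera("top")[:,:,::-1]
cv2.imwrite("pics/scene3.png",a);cv2.imwrite("pics/top3.png",b)
B=cv2.resize(b[140:260,310:430],None,fx=4,fy=4,interpolation=cv2.INTER_CUBIC)
A=cv2.resize(a[180:310,160:320],None,fx=2,fy=2,interpolation=cv2.INTER_CUBIC)
C=np.zeros((480,800,3),np.uint8);C[:,:480]=B;C[:260,480:]=A;cv2.imwrite("pics/c3.png",C)
E
```

```text
True -8.429386824104173e-06 [ 0.2108 -1.0036  1.0453]
10.6417
```

View pics/c3.png

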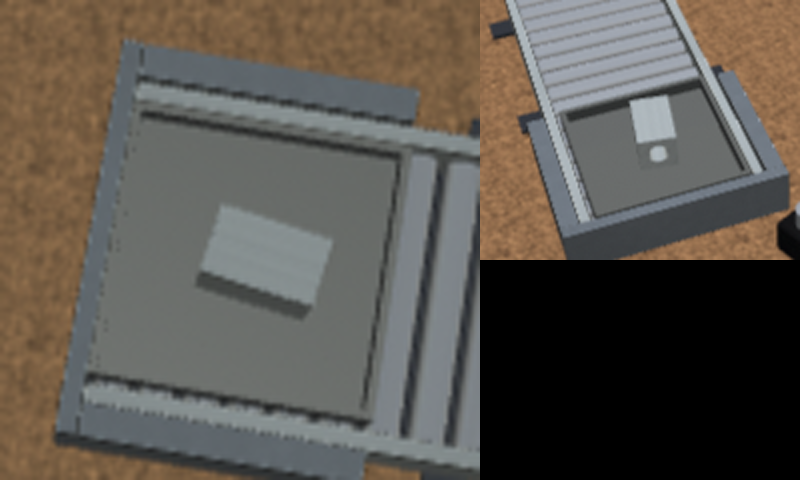

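```bash
cat > g.py <<'E'
from h import *
np.set_printoptions(precision=4,suppress=True)
tip=np.array([.5588,.3378,0])
t=lambda x,y:onz("top",((x+.5)/4-.5+310,(y+.5)/4-.5+140),.092)
s=lambda x,y:onz("scene",((x-480+.5)/2-.5+160,(y+.5)/2-.5+180),.092)
T=np.array([t(*p) for p in((221,205),(333,239),(313,306),(201,271))])
S=np.array([s(*p) for p in((669,94),(629,100),(638,143),(676,138))])[[1,0,3,2]]
h=((T[0]-T[1])+(T[3]-T[2]));h/=np.linalg.norm(h)
h2=(S[3]-S[0])+(S[2]-S[1]);h2/=np.linalg.norm(h2)
c=(T.mean(0)+S.mean(0))/2;c[2]=.072-.019
def q_grasp(sg): return quat([0,0,-1],sg*np.array([-h[1],h[0],0]))
def q_fin(sg,a):
    # rotate the grasp so hole is up, tool along yaw a
    d=np.array([np.cos(a),np.sin(a),0]);l=sg*np.array([-d[1],d[0],0])
    return quat(d,l),d
E
python3 - <<'E'
from g import *
print(T.mean(0),S.mean(0),h,h2,c,get_joint_pos())
for sg in(1,-1):
    # check: hole direction in tool frame is the same up in final
    Rg=R.from_quat(q_grasp(sg),scalar_first=True);hl=Rg.inv().apply(h)
    print(sg,"grasp",inverse_kinematics(c,q_grasp(sg)))
    for a in range(-40,100,20):
        q,d=q_fin(sg,np.radians(a));
        print(a,R.from_quat(q,scalar_first=True).apply(hl).round(2),[inverse_kinematics(tip+d*(.017-b)+[0,0,z],q) for b,z in((0,.205),(.15,.15))])
t4=lambda x,y,z:onz("top",((x+.5)/4-.5+310,(y+.5)/4-.5+140),z)
u=np.array([.164,.986,0]);u/=np.linalg.norm(u)
print("rear",t4(405,158,.064)@u,t4(372,420,.064)@u,"stop inner top",t4(138,60,.062)@u,t4(83,425,.062)@u)
E
```

```text
[ 0.6225 -0.0502  0.092 ] [ 0.6249 -0.0488  0.092 ] [0.2967 0.955  0.    ] [0.3193 0.9477 0.    ] [ 0.6237 -0.0495  0.053 ] [-0.3734  0.4548  1.6102 -0.003   1.0762 -0.2085]
1 grasp None
-40 [-0. -0.  1.] [None, array([ 1.2134,  1.0204,  1.5876, -1.2745,  1.7416,  1.0627])]
-20 [-0. -0.  1.] [None, None]
0 [ 0. -0.  1.] [array([0.8758, 0.822 , 2.1256, 4.0267, 1.447 , 1.421 ]), array([1.2063, 0.974 , 2.2324, 4.3486, 1.5939, 1.6314])]
20 [ 0. -0.  1.] [array([0.6651, 0.826 , 2.2468, 3.4583, 1.5054, 1.5494]), array([0.8662, 1.1174, 2.4519, 3.7003, 1.9396, 1.7925])]
40 [ 0. -0.  1.] [array([0.3882, 0.8269, 2.254 , 2.8311, 1.513 , 1.5893]), array([0.1852, 1.135 , 2.4666, 2.5805, 1.968 , 1.3323])]
60 [ 0. -0.  1.] [array([0.1735, 0.8214, 2.1442, 2.2602, 1.4582, 1.7063]), array([-0.1691,  0.9847,  2.2638,  1.9234,  1.6078,  1.4705])]
80 [0. 0. 1.] [array([0.074 , 0.8414, 1.9565, 1.8054, 1.4878, 1.9047]), array([-0.225 ,  0.9501,  1.9645,  1.5216,  1.5822,  1.7975])]
-1 grasp [-0.0982  0.6469  1.7142 -0.      0.7805  0.2031]
-40 [-0. -0.  1.] [None, array([ 1.2134,  1.0204,  1.5876, -1.2745,
[... 169 characters left out ...]
3486,  1.5939, -1.5102])]
20 [ 0. -0.  1.] [array([ 0.6651,  0.826 ,  2.2468,  3.4583,  1.5054, -1.5922]), array([ 0.8662,  1.1174,  2.4519,  3.7003,  1.9396, -1.3491])]
40 [ 0. -0.  1.] [array([ 0.3882,  0.8269,  2.254 ,  2.8311,  1.513 , -1.5523]), array([ 0.1852,  1.135 ,  2.4666,  2.5805,  1.968 , -1.8093])]
60 [ 0. -0.  1.] [array([ 0.1735,  0.8214,  2.1442,  2.2602,  1.4582, -1.4353]), array([-0.1691,  0.9847,  2.2638,  1.9234,  1.6078, -1.6711])]
80 [0. 0. 1.] [array([ 0.074 ,  0.8414,  1.9565,  1.8054,  1.4878, -1.2369]), array([-0.225 ,  0.9501,  1.9645,  1.5216,  1.5822, -1.3441])]
rear -0.026438283472271625 -0.029727859782663176 stop inner top 0.15161300131076605 0.146536914545494
```

```bash
python3 - <<'E'
from g import *
q=q_grasp(-1)
move_pose(c+[0,0,.13],q)
movel(c,v=.12);print("down",get_ft_force())
command_gripper(0.0);w=get_grip_width();print("w",w*88,get_finger_force())
f=get_ft_force();movel(c+[0,0,.22],v=.15);print("lift",get_ft_force()-f,get_grip_width()*88,get_time())
for a in (50,60,70):
    qf,d=q_fin(-1,np.radians(a))
    W=tip+d*(.017-.2)+[0,0,.30]
    print(a,W,inverse_kinematics(W,qf),inverse_kinematics(tip+d*(.017-.1)+[0,0,.15],qf))
E
```

```text
down [-0.2602  0.0464 -0.3884]
w 44.096585474108956 29.962607827037573
lift [-1.0118  0.2564 -3.7858] 44.081807273829966 15.0833
50 [0.4412 0.1976 0.3   ] [-0.2106  0.5658  2.5333  2.058   1.5509 -1.5332] [ 0.0817  1.0117  2.3226  2.3412  1.7059 -1.7087]
60 [0.4673 0.1793 0.3   ] [-0.3136  0.5572  2.3712  1.7761  1.5267 -1.3621] [-0.039   0.9711  2.2224  2.0548  1.595  -1.6167]
70 [0.4962 0.1658 0.3   ] [-0.3393  0.5871  2.1956  1.58    1.5674 -1.2118] [-0.1012  0.9499  2.0995  1.8176  1.5482 -1.4814]
```

```bash
python3 - <<'E'
from g import *
qf,d=q_fin(-1,np.radians(60))
move_pose(tip+d*(.017-.2)+[0,0,.30],qf)
f=get_ft_force();print(f,get_time())
movel(tip+d*(.017-.1)+[0,0,.15],v=.15);print(get_ft_force(),get_tcp_pos(),get_time())
a=read_camera("scene")[:,:,::-1];b=read_camera("top")[:,:,::-1]
cv2.imwrite("pics/scene5.png",a);cv2.imwrite("pics/top5.png",b)
B=cv2.resize(b[130:250,160:310],None,fx=2.6,fy=2.6,interpolation=cv2.INTER_CUBIC)
A=cv2.resize(a[230:380,280:420],None,fx=2.9,fy=2.9,interpolation=cv2.INTER_CUBIC)
C=np.zeros((440,800,3),np.uint8);C[:B.shape[0],:B.shape[1]]=B;C[:A.shape[0],392:392+A.shape[1]]=A;cv2.imwrite("pics/c5.png",C)
E
```

```text
[ 0.2161  0.0364 -2.4664] 16.65
[ 0.0838 -0.1874 -3.0474] [0.5173 0.2656 0.1506] 18.0
```

View pics/c5.png

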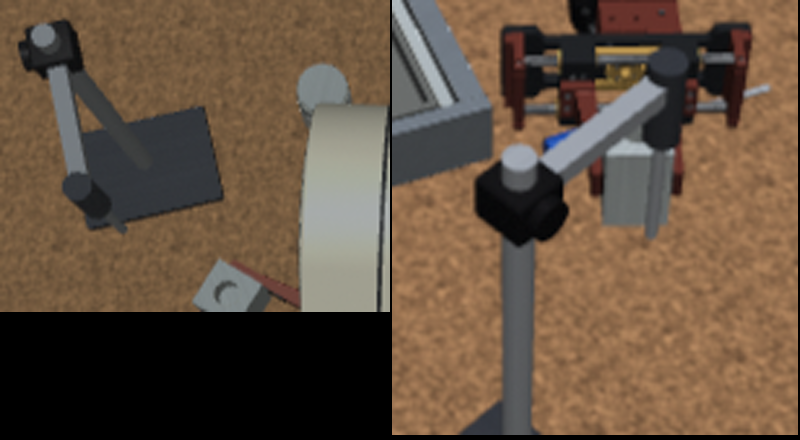

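The hole shows up facing upward at top crop (226,292). The plunger tip is at crop (123,231) in the same view. Next I'll check the alignment, move under and raise.

```bash
python3 - <<'E'
from g import *
qf,d=q_fin(-1,np.radians(60))
H=onz("top",((226.5)/2.6-.5+160,(292.5)/2.6-.5+130),.186)
ax=get_tcp_pos()-d*.017
print("hole seen",H,"model",ax,"tip",tip)
e=(H-ax)[:2];print("diff",e*1000)
off=np.zeros(3)
if np.hypot(*e)<.006: off[:2]=-e/2
P=tip+d*.017+off
movel(P+[0,0,.155],v=.1);f0=get_ft_force();print(f0,get_time())
for z in(.170,.180,.188):
    r=movel(P+[0,0,z],v=.04,until_force=6);wait(.2);print(z,r,get_tcp_pos(),get_ft_force()-f0)
    if r: break
a=read_camera("scene")[:,:,::-1];b=read_camera("top")[:,:,::-1]
B=cv2.resize(b[150:250,160:260],None,fx=4,fy=4,interpolation=cv2.INTER_CUBIC)
A=cv2.resize(a[240:340,320:420],None,fx=4,fy=4,interpolation=cv2.INTER_CUBIC)
cv2.imwrite("pics/c6.png",np.hstack([B,A]))
E
```

```text
hole seen [0.508  0.2512 0.186 ] model [0.5089 0.2508 0.1507] tip [0.5588 0.3378 0.    ]
diff [-0.9155  0.418 ]
[ 0.4312 -0.0812 -2.9208] 19.25
0.17 False [0.5677 0.3523 0.1698] [-0.9329  0.701  -0.2364]
0.18 False [0.5677 0.3523 0.1799] [-0.6536  0.7763 -0.3764]
0.188 False [0.5677 0.3523 0.1879] [-0.3559  0.5576 -0.282 ]
```

View pics/c6.png

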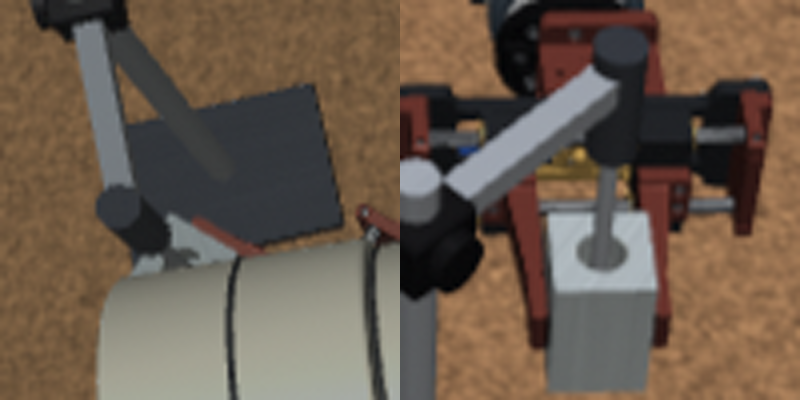

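The plunger is inside the hole with no contact yet: the mouth ellipse is centred at (603,252) and the plunger enters at about (602,250). I'll raise in small steps and watch the spring force.

```bash
python3 - <<'E'
from g import *
p=get_tcp_pos()
for z in(.190,.192,.194,.196,.1985,.2015,.2045):
    P=p.copy();P[2]=z;r=movel(P,v=.02,until_force=8);wait(.25)
    F=np.mean([get_ft_force() for _ in range(5)],0);print(z,r,get_tcp_pos()[2],F,get_grip_width()*88)
    if r:break
print(get_time())
E
```

```text
0.19 False 0.18998957045650247 [-0.2907  0.6897 -3.1575] 44.17221492260736
0.192 False 0.1919774017633103 [-0.048   0.1766 -2.2376] 44.24788176138098
0.194 False 0.19379322297675483 [-0.7248  0.2527 -6.8489] 44.28514114475651
0.196 False 0.19593655573079136 [-0.2102 -0.2582 -7.2666] 44.093428571236494
0.1985 False 0.1984364077177756 [-0.4603 -0.5786 -7.2191] 44.06094947656695
0.2015 False 0.20141104905631818 [-0.473  -0.1229 -8.4746] 43.99800588590403
0.2045 False 0.2043880340749217 [ 0.419  -0.2952 -9.1185] 43.474419936139064
24.85
```

```bash
python3 - <<'E'
from g import *
wait(.5);print([get_grip_width()*88 for _ in range(3)],get_ft_force(),get_finger_force(),get_tcp_pos())
a=read_camera("scene")[:,:,::-1].copy();b=read_camera("top")[:,:,::-1]
ax=tip.copy()
for z in(.2405,.29):
    u=proj("scene",[*tip[:2],z]);print(z,((u-[320,230])+.5)*4-.5)
B=cv2.resize(b[140:260,310:430],None,fx=3.33,fy=3.33,interpolation=cv2.INTER_CUBIC)[:400,:400]
B=np.pad(B,((0,400-B.shape[0]),(0,400-B.shape[1]),(0,0)))
A=cv2.resize(a[230:330,320:420],None,fx=4,fy=4,interpolation=cv2.INTER_CUBIC)
cv2.imwrite("pics/c7.png",np.hstack([B,A]))
E
```

```text
[44.07737752098004, 44.07737752098004, 44.07737752098004] [-1.2047 -0.8093 -8.6181] 29.963810741901398 [0.5677 0.3523 0.2045]
0.2405 [207.4767 263.4894]
0.29 [215.5066 184.9474]
```

View pics/c7.png

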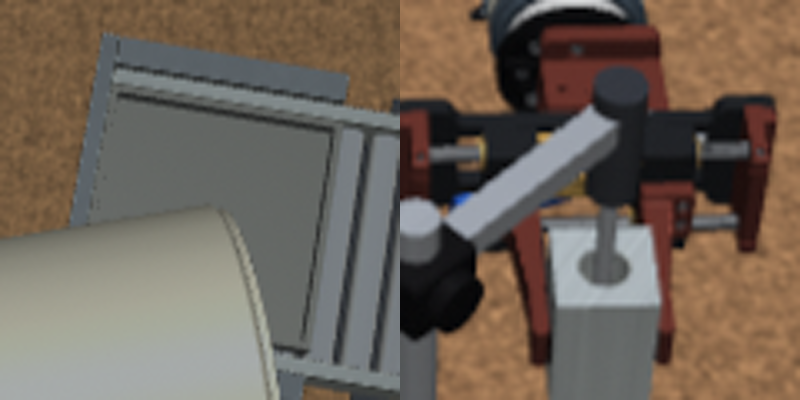

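The plunger sits in the hole: the mouth is at (604,266) against a predicted (607,263). The spring reads about 6 N, roughly half stroke. The tray's rear edge at (335,128) is unchanged from when it was seated.

```bash
python3 -c "
from station import *
print(job_done())"
```

```text
the job is handed in; nothing more can be done
None
```

I handed the job in at about 25 s with the tray home against the stop and the spacer held upright, hole up, pressing the plunger up an estimated 12 mm (about half its stroke). I worked that out from the contact height and a spring force of about 6 N; the judge's verdict wasn't shown.

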